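Make up the sample kit and the balance-check kit

ROBOT

A 7-joint arm with a two-finger parallel gripper is mounted at the origin on the work surface. World frame = base frame: x ahead of the robot, y to its left, z up, the work surface at z = 0. Lengths are in m, angles in degrees, forces in N, time in s.
With the tool pointing down it reaches from about 0.425 to 0.875 m from the base axis. Payload 4.7 kg.
Tool frame: the origin (TCP) lies at the centre of the arm's flange, where the gripper is bolted on; the fingertips stand 182 mm ahead of it and the grasp point (between the pads) lies 164 mm ahead of it (env.pinch_z is the distance from the TCP to the grasp point, in m); y points along the fingers, z is the direction in which the jaws open and shut, and the axes are right-handed (so a half turn about y gives the same grasp; the last joint's range is limited). The gripper opens to 87 mm and grips with 3 to 60 N. Pads are 19 mm wide; open, the fingers measure 117 mm over their backs; the gripper's body (75 mm by 190 mm) begins 51 mm behind the grasp point.
Start: joints at [-73.963, 18.392, -4.016, 83.108, 1.295, 78.541, -3.26], TCP at [0.171, 0.627, 0.405] pointing down, gripper open.
Joint ranges: [-163.93, 163.93], [-17.29, 119.83], [-79.2, 71.16], [3.27, 140.29], [-89.18, 269.18], [5.43, 117.66], [-154.24, 154.24]. Speed limits (degrees/s): [147.25, 147.25, 180, 180, 180, 180, 180].

INTERFACE

Orientations are given as a 3x3 rotation matrix whose columns are the frame's x, y, z axes.
In Python, from rig import env gives the robot as it stands. The module is installed in compiled form; this text tells all that it offers.
- The arm moves only by the shell command python3 -m handwheel 'ROWS' [FORCE]. ROWS is JSON, a list that holds one entry, the list of rows, each a list of 7 numbers: the shift along the tool's x, y, z in mm, then the turn, a rotation vector about the tool's x, y, z in degrees, then the opening in per cent of the stroke, from 0 (shut) to 100 (fully open). In form: [[[tx, ty, tz, rx, ry, rz, grip], ...]]. A call has 1 to 12 rows; each row shifts and turns the commanded pose from where the row before left it, along the tool's axes as they then stand; what a row does not reach is not made up. A row lasts 1/10 s, in which the tool goes at most 50 mm and 8.59 degrees, less where a joint would pass 70% of its speed; a pose out of reach is approached as far as the arm can. A call is refused whole if a number of a shift passes 50 or a number of a turn 8.59, either way. A call with a gripper value outside its range is refused whole. The fingers move at their own pace and stop on an object; FORCE is the grip in N (left out, the last holds). Time passes only in rows, so rows that do not move let the fingers close. It gives the time, the measured TCP pose, the force and the opening at its end, in the units of the state.
- env.state(): the state, without advancing time (a new reading comes with each control period).
- env.snapshot(name): name is "scene" or "top"; returns a dict with "img" (420x560x3 uint8, red, green, blue), "vertical_fov" (degrees; the focal length in pixels is half the picture's height over the tangent of half this angle, whatever the lens; pixels are square), "cx", "cy" (the principal point, pixels), "R" (3x3) and "t" (3): a world point X has camera coordinates R X + t. Camera axes: x right, y down, z forward; pixel columns grow to the right and rows downward; lengths in m; the calibration is good to about 2 mm. A picture is of the moment at which its call begins. There is no depth.
- env.job_done(): hands the job in, once; it reports no verdict.
The state is a dict: "time": time; "joint_positions": joint angles; "qvel": joint speeds; "effort": joint torques, N m; "ee_pos": TCP position; "eef_rot": TCP orientation; "force": force on the tool from outside, world axes, zero at the start; "ft_torque": the same for the moment, N m; "finger_gap": finger opening in m.
Only numpy, scipy, OpenCV 4.12 (cv2) and the standard library are available. Lean on these libraries where they do the work, as an engineer would, in place of code of your own. Each camera call takes 0.05 s, during which the arm holds its last target. There are 200 camera calls.

TASK

Make up the two kits for the balances. The long tray is the sample kit, laid out in the order of use along the tray: the glass weighing bottle standing in the round well, then the spatula in the notches of the lane beside the well, then the brush in the notches of the last lane; the short tray is the balance-check kit: the smaller of the two check weights standing in the round well and the forceps in the notches of the lane. Put everything down gently in the middle of its place without dropping it, instruments lying across the tray either way round, and leave the larger weight, the aluminium tin and the timer where they are.

Things in the scene. Friction and masses are not known exactly. Their poses are not given: they have to be found in the camera images.
- long_tray: White tray, fixed, 170 (x) by 210 (y) mm; floor top 4 mm, rim top 10 mm above the bench. Origin: underside centre; y runs along the tray to the well, x along the lanes. Well: ring, 58 mm inside, 5 mm over the floor, at y = +66. Two lanes along x, at y = 0 (beside the well) and y = -63 (last): 40 mm wide notches in two grey comb bars at x = +-50, 18 wide, 8 mm over the floor; open between bars.
- short_tray: White tray, fixed, 170 (x) by 146 (y) mm; floor top 4 mm, rim top 10 mm above the bench. Origin: underside centre; y runs along the tray to the well, x along the lane. Well: ring, 46 mm inside, 5 mm over the floor, at y = +38. One lane along x, at y = -34: 40 mm wide notches in two grey comb bars at x = +-50, 18 wide, 8 mm over the floor; open between bars.
- weighing_bottle: Low glass weighing bottle with frosted lid on (one piece), about 50 g: body 40 mm diameter and 24 mm high, lid 43 mm diameter with a small knob, 42 mm high in all. Origin: centre of the underside, z up. Stands on the bench at the start.
- spatula: Spatula with a brown turned wooden handle and a narrow steel blade, 129 mm long, about 35 g. It lies flat on the bench at the start. Origin: on its underside, under the handle's front part; x runs along it towards the blade tip (x = +67 mm; handle end at -62 mm). The handle runs from x = -62 to +20 mm, 13 mm wide and 13 mm high; grip it at the origin, across y.
- brush: Flat balance brush with a pale wooden handle, steel ferrule and fawn bristles 17 mm wide, 129 mm long, about 30 g. It lies flat on the bench at the start. Origin: on its underside, under the handle's front part; x runs along it towards the bristles (tip at +64 mm; handle end at -65 mm). The handle runs from x = -65 to +18 mm, 13 mm wide and 13 mm high; grip it at the origin, across y.
- forceps: Straight steel forceps, rigid, 128 mm long, about 30 g, lying with its two arms side by side. Origin: on its underside, mid-length; x runs along it towards the points (+64 mm; joined end at -64 mm). The arms are 11 mm high; at x = -16 to +16 mm they run parallel, 16 mm wide over both: grip there, across y.
- small_weight: The smaller steel check weight, 200 g: cylinder of 28 mm diameter and 36 mm high with a knob of 17 mm on top, 49 mm high in all. Origin: centre of the underside, z up. Stands on the bench at the start.
- large_weight: Bystander, loose: the larger steel check weight, 500 g, of the same shape: 38 mm diameter, 64 mm high in all. Origin: centre of the underside.
- moisture_tin: Bystander, loose: round flat aluminium moisture tin with its lid on, 61 mm diameter, 32 mm high. Origin: centre of the underside.
- timer: Bystander, loose: white laboratory timer lying flat, 58 (x) by 70 (y) by 18 mm, with a greenish display. Origin: centre of the underside.
There are look-alikes about, which are no part of the job. What is shaped like the small_weight but black or yellow is not meant. What is shaped like the short_tray but red is not meant.

How it is judged (in metres and radians):
At the end, for the whole second after the job is handed in: Bottle and small weight upright in their wells (12 mm along each tray axis); spatula in the lane beside the well, brush in the last lane, forceps in the short tray's lane, all on the floor, origin within 15 mm of the lane's centre, parallel to it within 0.25 rad. All released and at rest (x of weighing_bottle in the frame of long_tray between -0.012 and 0.012 m and y of weighing_bottle in the frame of long_tray between 0.054 and 0.078 m and z of weighing_bottle in the frame of long_tray between 0.001 and 0.0065 m and angle between each of weighing_bottle, spatula, brush, small_weight, forceps's own z axis and vertical below 0.12 rad and linear speed of each of weighing_bottle, spatula, brush, small_weight, forceps below 0.02 m/s and contact force between each of weighing_bottle, spatula, brush, small_weight, forceps and the fingers below 0.05 N and x of spatula in the frame of long_tray between -0.015 and 0.015 m and y of spatula in the frame of long_tray between -0.015 and 0.015 m and z of spatula in the frame of long_tray between 0.001 and 0.0065 m and angle between the x axis of each of spatula, brush and the x axis of long_tray, either way round below 0.25 rad and x of brush in the frame of long_tray between -0.015 and 0.015 m and y of brush in the frame of long_tray between -0.078 and -0.048 m and z of brush in the frame of long_tray between 0.001 and 0.0065 m and x of small_weight in the frame of short_tray between -0.012 and 0.012 m and y of small_weight in the frame of short_tray between 0.026 and 0.05 m and z of small_weight in the frame of short_tray between 0.001 and 0.0065 m and x of forceps in the frame of short_tray between -0.015 and 0.015 m and y of forceps in the frame of short_tray between -0.049 and -0.019 m and z of forceps in the frame of short_tray between 0.001 and 0.0065 m and angle between the x axis of forceps and the x axis of short_tray, either way round below 0.25 rad); the robot touches nothing.
It fails at once if the large check weight is pushed more than 15 mm from its place (distance of large_weight from where it was at the start of the episode above 0.015 m).
It fails at once if the moisture tin is pushed more than 15 mm from its place (distance of moisture_tin from where it was at the start of the episode above 0.015 m).
It fails at once if the timer is pushed more than 15 mm from its place (distance of timer from where it was at the start of the episode above 0.015 m).
It fails at once if a thing for the kits is dropped (falls free from more than about 15 mm) ((contact force between weighing_bottle and anything else below 0.01 N and linear speed of weighing_bottle above 0.55 m/s) or (contact force between spatula and anything else below 0.01 N and linear speed of spatula above 0.55 m/s) or (contact force between brush and anything else below 0.01 N and linear speed of brush above 0.55 m/s) or (contact force between small_weight and anything else below 0.01 N and linear speed of small_weight above 0.55 m/s) or (contact force between forceps and anything else below 0.01 N and linear speed of forceps above 0.55 m/s)).
It also fails if it takes over 134 s, if anything falls off the work surface, if the arm or the gripper's body presses on something with over 40 N, if the wrist force passes 120 N, or if a joint passes its speed limit or range.

## Working session

There is one attempt and no reset: what is moved stays moved. The work goes in short steps, Python scripts to look and compute and a shell command to move; the robot and the scene stay as the last step left them, time stands still between calls to the robot, and variables do not carry over. Pictures are saved under pics/ and viewed, about 12 in all and at most 16, crops included, and the job is handed in when it is done.

```bash
mkdir -p pics
cat > h.py <<'E'
import numpy as np, cv2
from rig import env
def snap(n):
    s=env.snapshot(n); s['f']=s['img'].shape[0]/2/np.tan(np.radians(s['vertical_fov'])/2); s['R']=np.array(s['R']);s['t']=np.array(s['t']); return s
def ray(s,u,v,z):
    d=s['R'].T@np.array([(u-s['cx'])/s['f'],(v-s['cy'])/s['f'],1]); c=-s['R'].T@s['t']
    return c+d*(z-c[2])/d[2]
def proj(s,X):
    p=s['R']@np.asarray(X,float)+s['t']; return np.array([s['cx']+s['f']*p[0]/p[2],s['cy']+s['f']*p[1]/p[2]])
def save(s,name,box=None,k=1):
    im=s['img'][...,::-1]
    if box: u0,v0,u1,v1=box; im=im[v0:v1,u0:u1]
    im=cv2.resize(im,None,fx=k,fy=k,interpolation=cv2.INTER_CUBIC); cv2.imwrite('pics/'+name,im)
E
python3 - <<'E'
from h import *
for n in ['top','scene']:
    s=snap(n); save(s,n+'0.png',k=1.42); print(n,s['f'],s['cx'],s['cy'],-s['R'].T@s['t'],s['R'].round(3).tolist())
    np.save(n+'0.npy',s,allow_pickle=True)
st=env.state(); print({k:np.round(v,3).tolist() for k,v in st.items()}, env.pinch_z)
E
```

```text
top 421.06359039611743 284.26296237089525 211.4268319098574 [0.32750265 0.10183408 1.5551238 ] [[0.027, -1.0, -0.008], [-0.993, -0.026, -0.113], [0.113, 0.011, -0.994]]
scene 390.37209726642027 279.9164510938069 205.39660575720984 [ 0.86173938 -0.39564831  1.0703841 ] [[0.835, 0.55, -0.005], [0.471, -0.719, -0.511], [-0.285, 0.424, -0.859]]
{'time': 0.1, 'joint_positions': [-73.964, 18.435, -4.016, 83.169, 1.297, 78.542, -3.261], 'qvel': [-0.016, -0.044, -0.084, -0.2, 0.09, 0.022, -0.065], 'effort': [0.0, -49.257, -0.405, -31.34, -0.064, 0.039, 0.0], 'ee_pos': [0.171, 0.627, 0.404], 'eef_rot': [[0.965, -0.0, 0.263], [-0.263, -0.002, 0.965], [0.0, -1.0, -0.002]], 'force': [-0.792, -0.633, -0.556], 'ft_torque': [0.033, 0.033, -0.067], 'finger_gap': 0.087} 0.1635
```

View pics/top0.png

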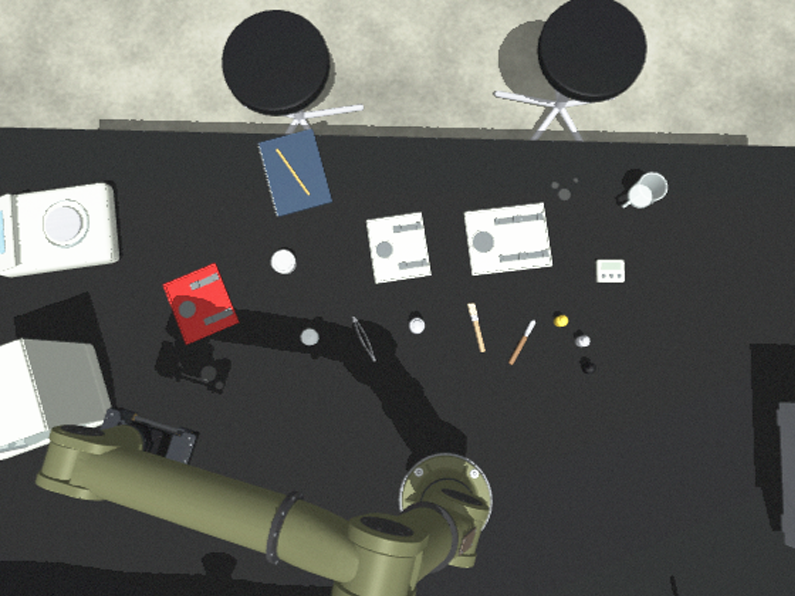

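View pics/scene0.png

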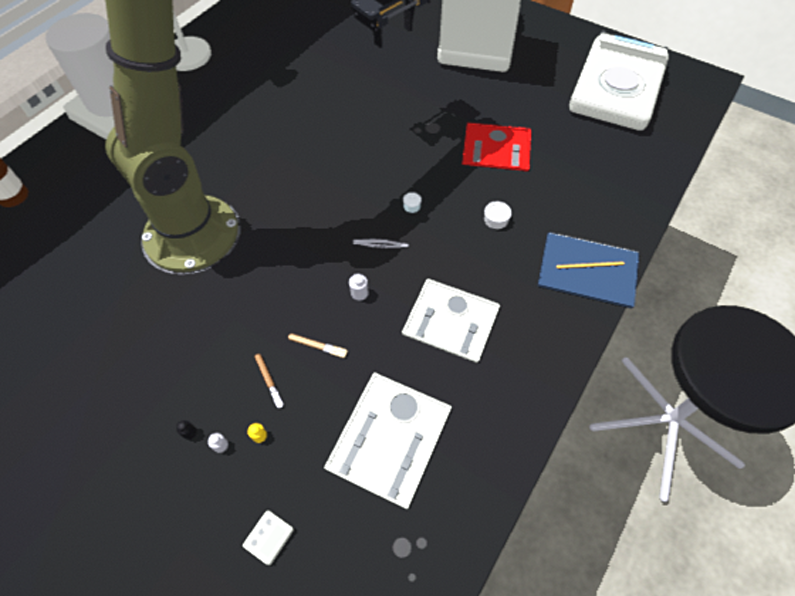

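Top view (1.42×): the long tray is at (508,239) with its well on the left, the short white tray at (398,247), and the red look-alike at (200,303). The bottle is at (310,338), forceps (364,339), brush (476,328), spatula (523,342), timer (610,271) and tin (283,261). There are two steel weights, at (417,325) and (582,341), next to yellow (561,320) and black (588,366) ones. I'll measure them all.

```bash
cat > meas.py <<'E'
from h import *
# seeds: (u,v) in 1.42x pictures -> name, z plane
Z=dict(bottle=.019,forceps=.006,large=.03,brush=.006,spatula=.006,small=.022,tin=.016,timer=.012,short=.009,long=.009,yellow=.022)
SEED=dict(top=dict(bottle=(310,338),forceps=(364,339),large=(417,325),brush=(478,336),spatula=(520,345),small=(582,341),tin=(283,261),timer=(610,265),short=(398,262),long=(510,255),yellow=(561,320)),
 scene=dict(bottle=(411,202),forceps=(380,243),large=(358,287),brush=(317,345),spatula=(267,378),small=(217,442),tin=(497,215),timer=(275,540),short=(445,330),long=(385,440),yellow=(257,433)))
def meas(s,view,names=None,seeds=None,thr=75):
    out={}
    m=(s['img'].max(2)>thr).astype(np.uint8)
    n,lab,stt,cen=cv2.connectedComponentsWithStats(m,connectivity=8)
    for k,(u,v) in (seeds or SEED[view]).items():
        if names and k not in names: continue
        u/=1.42;v/=1.42
        sub=np.argwhere(lab>0); i=np.argmin(((sub-[v,u])**2).sum(1)); l=lab[tuple(sub[i])]
        c,_=cv2.findContours((lab==l).astype(np.uint8),cv2.RETR_EXTERNAL,cv2.CHAIN_APPROX_NONE)
        c=max(c,key=len).reshape(-1,2); ce=cen[l]
        W=np.array([ray(s,*p,Z[k])[:2] for p in c.astype(float)])
        (cx,cy),(w,h),a=cv2.minAreaRect((W*1000).astype(np.float32))
        b=cv2.boxPoints(((cx,cy),(w,h),a)); e=b[1]-b[0] if np.linalg.norm(b[1]-b[0])>np.linalg.norm(b[2]-b[1]) else b[2]-b[1]
        ang=np.degrees(np.arctan2(e[1],e[0]))%180
        out[k]=(cx,cy)
        print(view,k,'px',ce.round(1),'cen',(ray(s,*ce,Z[k])[:2]*1000).round(1),'rect',round(cx,1),round(cy,1),'size',sorted([round(w),round(h)]),'longang',round(ang,1))
    return out
E
python3 - <<'E'
from meas import *
for v in ['top','scene']:
    s=np.load(v+'0.npy',allow_pickle=True).item(); meas(s,v)
    b=(255,255) 
    crop=[s['img'][215:270,200:430],s['img'][125:335,110:300]][v=='scene'][...,::-1]
    cv2.imwrite(f'pics/crop_{v}.png',cv2.resize(crop,None,fx=[3.4,2.8][v=='scene'],fy=[3.4,2.8][v=='scene'],interpolation=cv2.INTER_CUBIC))
E
```

```text
top bottle px [217.6 236.8] cen [402.8 359.7] rect 404.0 359.9 size [40, 48] longang 91.6
top forceps px [255.9 238. ] cen [402.8 220.5] rect 402.0 220.6 size [18, 127] longang 28.5
top large px [293.2 229. ] cen [437.9  84.3] rect 439.9 83.4 size [40, 40] longang 1.5
top brush px [335.1 228.9] cen [444.2 -69.9] rect 440.3 -70.6 size [22, 131] longang 14.8
top spatula px [367.4 240.6] cen [ 404.3 -188.8] rect 405.3 -188.9 size [15, 131] longang 152.0
top small px [410.2 240.1] cen [ 409.7 -340.8] rect 410.0 -340.2 size [29, 37] longang 91.5
top tin px [199.2 183.9] cen [597.2 437.4] rect 596.2 437.1 size [63, 67] longang 47.5
top timer px [429.1 190. ] cen [ 597.1 -414.9] rect 597.3 -414.4 size [60, 76] longang 91.5
top short px [280.1 173.9] cen [644.1 138.4] rect 644.9 138.5 size [151, 176] longang 10.2
top long px [357.3 167.8] cen [ 674.9 -149.3] rect 675.5 -149.1 size [175, 215] longang 98.3
top yellow px [394.9 225.7] cen [ 460.4 -285.6] rect 460.6 -285.2 size [29, 38] longang 105.5
scene bottle px [289.8 142. ] cen [401.1 355.9] rect 401.6 356.5 size [42, 63] longang 123.1
sce
[... 234 characters left out ...]
436.8 -73.3 size [23, 134] longang 16.1
scene spatula px [189.1 268.5] cen [ 405.4 -191.9] rect 401.9 -190.3 size [16, 133] longang 152.5
scene small px [152.8 311.2] cen [ 409.9 -342.7] rect 409.7 -342.8 size [30, 46] longang 173.0
scene tin px [349.7 150.7] cen [592.2 437.6] rect 593.8 437.9 size [66, 88] longang 112.5
scene timer px [188.3 378.2] cen [ 595.6 -418.3] rect 595.2 -417.5 size [64, 73] longang 91.4
scene short px [317.6 224.8] cen [644.8 133.6] rect 642.6 136.3 size [155, 177] longang 10.3
scene long px [273.5 309.4] cen [ 676.8 -157.2] rect 673.7 -150.9 size [176, 216] longang 98.4
scene yellow px [180.6 304.3] cen [ 460.2 -287.2] rect 461.3 -286.9 size [31, 43] longang 171.9
```

View pics/crop_scene.png

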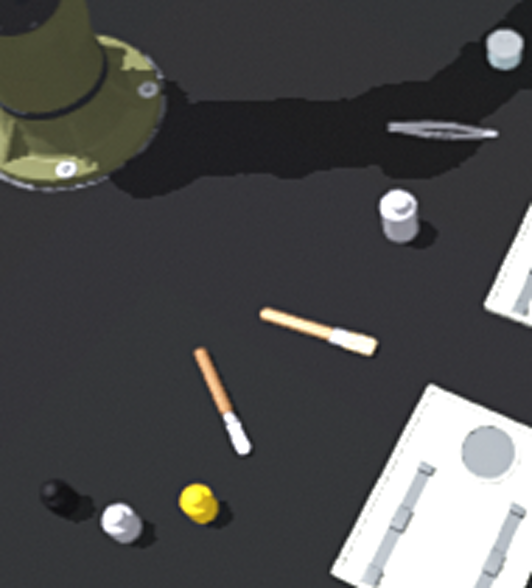

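The two steel weights are the 40 mm wide one at top px (293,229), which is the large one and stays put, and the 29 mm wide one at (410,240), which fits the 28 mm small weight. Crop px (122,523) shows it as bare steel between the black (60,497) and yellow (198,503) look-alikes. The white 151×176 tray is the short one and the red one is ignored. Sizes and both views agree within about 4 mm, so I'm moving to the forceps.

```bash
cat > go.py <<'E'
import sys,numpy as np
from rig import env
# usage: go.py x y z yaw ...(mm,deg): rotation first (ry), then shift in the turned axes
s=env.state(); p=np.array(s['ee_pos'])*1000; R=np.array(s['eef_rot']); yaw=np.degrees(np.arctan2(R[1,0],R[0,0]))
print('t %.1f p %s yaw %.1f gap %.1f F %s q7 %.0f'%(s['time'],p.round(1),yaw,s['finger_gap']*1000,np.round(s['force'],1),s['joint_positions'][6]))
a=list(map(float,sys.argv[1:]))
for i in range(0,len(a),4):
    x,y,z,w=a[i:i+4]; c,k=np.cos(np.radians(w)),np.sin(np.radians(w)); d=np.array([x,y,z])-p
    print('-> ry %.1f  tx %.1f ty %.1f tz %.1f'%(yaw-w,d[0]*c+d[1]*k,-d[2],-d[0]*k+d[1]*c)); p=np.array([x,y,z]); yaw=w
E
python3 go.py 401.5 219.8 240 27
```

```text
t 0.1 p [170.7 627.  403.8] yaw -15.2 gap 86.9 F [-0.8 -0.6 -0.6] q7 -3
-> ry -42.2  tx 20.8 ty 163.8 tz -467.6
```

```bash
python3 -m handwheel '[[[33,4,-33.2,0,0,0,60],[33,4,-33.2,0,0,0,60],[33,10,-33.2,0,0,0,60],[33,10,-33.2,0,0,0,60],[33,10,-33.2,0,0,0,60],[33,10,-33.2,0,0,0,60],[33,10,-33.2,0,0,0,60],[33,10,-33.2,0,0,0,60],[33,10,-33.2,0,0,0,60],[33,10,-33.2,0,0,0,60]]]' 25
python3 -m handwheel '[[[0,0,0,0,-8.44,0,60],[0,0,0,0,-8.44,0,60],[0,0,0,0,-8.44,0,60],[0,0,0,0,-8.44,0,60],[0,0,0,0,-8.44,0,60],[0,0,0,0,0,0,60],[0,0,0,0,0,0,60]]]'
python3 go.py 401.5 219.8 240 27
python3 - <<'E'
from meas import *
st=env.state(); P=np.array(st['ee_pos']); 
for v in ['top','scene']:
    s=snap(v); meas(s,v,['bottle','short','long'])
    save(s,'a_'+v+'.png',k=1.42)
E
```

```text
time: 1.1
ee_pos: [0.4024, 0.2182, 0.3163]
eef_rot: [[0.965, 0.0, 0.262], [-0.262, 0.0, 0.965], [0.0, -1.0, 0.0]]
force: [1.5, 0.2, 0.1]
finger_gap: 0.0521
time: 1.8
ee_pos: [0.4018, 0.2201, 0.3166]
eef_rot: [[0.893, -0.0, -0.45], [0.45, -0.0, 0.893], [-0.0, -1.0, 0.0]]
force: [-0.6, -0.7, 0.5]
finger_gap: 0.0525
t 1.8 p [401.8 220.1 316.6] yaw 26.8 gap 52.5 F [-0.6 -0.7  0.5] q7 84
-> ry -0.2  tx -0.4 ty 76.6 tz -0.1
top bottle px [290.4 318.8] cen [117.5  86.1] rect 123.6 76.9 size [234, 869] longang 32.0
top short px [280.2 173.9] cen [644.4 138.1] rect 644.7 138.5 size [151, 176] longang 10.2
top long px [357.3 167.8] cen [ 674.7 -149.2] rect 675.4 -149.2 size [176, 215] longang 98.3
scene bottle px [289.7 141.7] cen [400.1 356.6] rect 401.5 356.5 size [49, 63] longang 123.1
scene short px [317.7 225.1] cen [645.4 133.2] rect 642.6 136.3 size [155, 177] longang 10.3
scene long px [273.5 309.3] cen [ 676.8 -157.1] rect 673.7 -150.8 size [176, 216] longang 98.3
```

```bash
python3 -m handwheel '[[[0,40,0,0,0,0,60],[0,40,0,0,0,0,60],[0,20,0,0,0,0,60],[0,10,0,0,0,0,60],[0,8,0,0,0,0,60],[0,6,0,0,0,0,60],[0,3,0,0,0,0,60],[0,2,0,0,0,0,60],[0,1,0,0,0,0,60],[0,0,0,0,0,0,60]]]'
python3 - <<'E'
from h import *
s=snap('scene'); save(s,'b.png',(200,110,330,220),5)
E
```

```text
time: 2.9
ee_pos: [0.4021, 0.2203, 0.1871]
eef_rot: [[0.891, 0.001, -0.453], [0.453, 0.001, 0.891], [0.001, -1.0, 0.0]]
force: [-0.6, 0.7, -0.5]
finger_gap: 0.052
```

View pics/b.png

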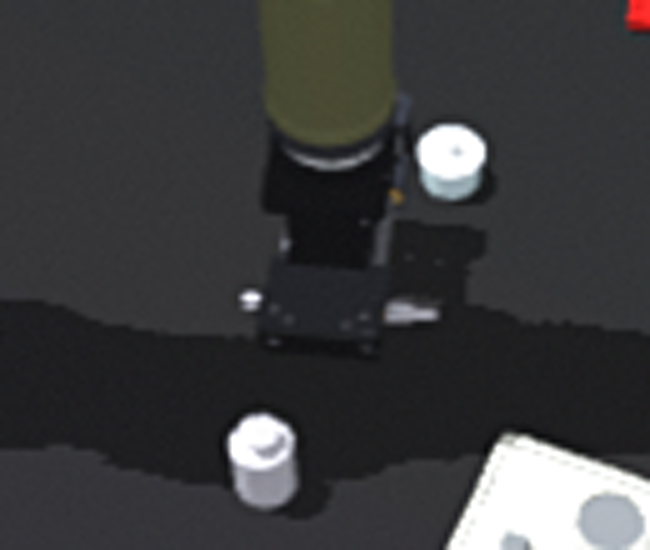

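The crop shows the gripper straddling the forceps, whose ends stick out at (248,298) and (430,312). The bottle and large weight are clear of it. Closing and lifting.

```bash
python3 -m handwheel '[[[0,1.5,0,0,0,0,60],[0,0,0,0,0,0,0],[0,0,0,0,0,0,0],[0,0,0,0,0,0,0],[0,0,0,0,0,0,0],[0,0,0,0,0,0,0],[0,0,0,0,0,0,0],[0,0,0,0,0,0,0]]]' 25
python3 -m handwheel '[[[0,-3,0,0,0,0,0],[0,-10,0,0,0,0,0],[0,-20,0,0,0,0,0],[0,-30,0,0,0,0,0],[0,-30,0,0,0,0,0],[0,0,0,0,0,0,0],[0,0,0,0,0,0,0]]]'
python3 go.py 649.8 103.9 280 10.2 649.8 103.9 190 10.2
```

```text
time: 3.75
ee_pos: [0.402, 0.2202, 0.1853]
eef_rot: [[0.891, 0.0, -0.454], [0.454, 0.0, 0.891], [0.0, -1.0, 0.0]]
force: [0.4, -0.3, -0.2]
finger_gap: 0.0152
time: 4.45
ee_pos: [0.4022, 0.2202, 0.2794]
eef_rot: [[0.891, 0.002, -0.453], [0.453, 0.002, 0.891], [0.002, -1.0, 0.001]]
force: [0.1, 0.3, -0.9]
finger_gap: 0.0152
t 4.5 p [402.2 220.2 279.4] yaw 27.0 gap 15.2 F [ 0.1  0.3 -0.9] q7 85
-> ry 16.8  tx 223.1 ty -0.6 tz -158.4
-> ry 0.0  tx 0.0 ty 90.0 tz 0.0
```

```bash
python3 -m handwheel '[[[0,0,0,0,5.6,0,0],[0,0,0,0,5.6,0,0],[0,0,0,0,5.6,0,0],[28,0,-19.8,0,0,0,0],[28,0,-19.8,0,0,0,0],[28,0,-19.8,0,0,0,0],[28,0,-19.8,0,0,0,0],[28,0,-19.8,0,0,0,0],[28,0,-19.8,0,0,0,0],[28,0,-19.8,0,0,0,0],[28,0,-19.8,0,0,0,0],[0,0,0,0,0,0,0]]]'
python3 -m handwheel '[[[0,25,0,0,0,0,0],[0,20,0,0,0,0,0],[0,10,0,0,0,0,0],[0,0,0,0,0,0,0],[0,0,0,0,0,0,0]]]'
python3 go.py 649.8 103.9 190 10.2
python3 - <<'E'
from h import *
s=snap('top'); save(s,'c.png',(225,130,335,220),6.5)
s=snap('scene'); save(s,'c2.png',(260,160,370,260),5)
E
```

```text
time: 5.65
ee_pos: [0.6528, 0.1, 0.2763]
eef_rot: [[0.985, -0.0, -0.172], [0.172, -0.004, 0.985], [-0.001, -1.0, -0.004]]
force: [0.4, -0.4, -0.7]
finger_gap: 0.0153
time: 6.15
ee_pos: [0.6503, 0.104, 0.2235]
eef_rot: [[0.984, -0.0, -0.177], [0.177, 0.0, 0.984], [-0.0, -1.0, 0.0]]
force: [0.3, 0.8, 0.4]
finger_gap: 0.0152
t 6.2 p [650.3 104.  223.5] yaw 10.2 gap 15.2 F [0.3 0.8 0.4] q7 98
-> ry -0.0  tx -0.5 ty 33.5 tz -0.0
```

View pics/c2.png

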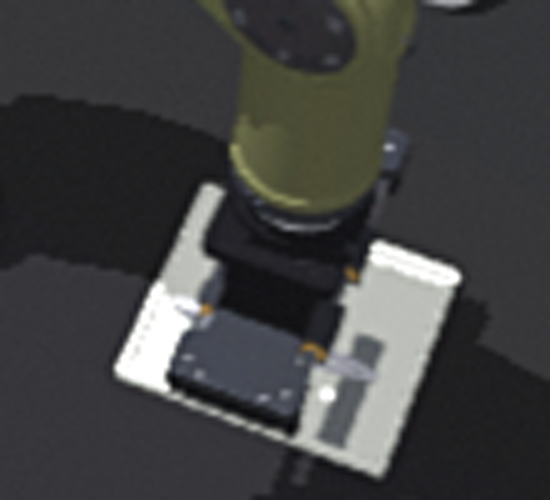

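The forceps are held about 38 mm over the lane, ends at (185,303) and (370,372), parallel to it. Lowering and releasing.

```bash
python3 -m handwheel '[[[0,12,0,0,0,0,0],[0,10,0,0,0,0,0],[0,6,0,0,0,0,0],[0,3,0,0,0,0,0],[0,1.5,0,0,0,0,0],[0,1,0,0,0,0,0],[0,0,0,0,0,0,0],[0,0,0,0,0,0,0]]]'
python3 go.py 649.8 103.9 190 10.2
```

```text
time: 7.05
ee_pos: [0.6506, 0.1038, 0.1901]
eef_rot: [[0.984, 0.001, -0.177], [0.177, 0.0, 0.984], [0.001, -1.0, 0.0]]
force: [0.1, -0.0, -0.6]
finger_gap: 0.0153
t 7.0 p [650.6 103.8 190.1] yaw 10.2 gap 15.3 F [ 0.1 -0.  -0.6] q7 99
-> ry -0.0  tx -0.8 ty 0.1 tz 0.2
```

```bash
python3 -m handwheel '[[[0,0.7,0,0,0,0,0],[0,0,0,0,0,0,0],[0,0,0,0,0,0,45],[0,0,0,0,0,0,45],[0,0,0,0,0,0,45],[0,0,0,0,0,0,45],[0,-5,0,0,0,0,45],[0,-15,0,0,0,0,45],[0,-30,0,0,0,0,75],[0,-40,0,0,0,0,75],[0,-40,0,0,0,0,75]]]'
python3 go.py 402 358 300 8.3 402 358 193 8.3
```

```text
time: 8.15
ee_pos: [0.6503, 0.1036, 0.3216]
eef_rot: [[0.984, 0.001, -0.176], [0.176, 0.0, 0.984], [0.001, -1.0, -0.0]]
force: [-0.1, 1.1, 0.2]
finger_gap: 0.0558
t 8.2 p [650.3 103.6 321.6] yaw 10.2 gap 55.8 F [-0.1  1.1  0.2] q7 96
-> ry 1.9  tx -208.9 ty 21.6 tz 287.6
-> ry 0.0  tx 0.0 ty 107.0 tz 0.0
```

```bash
python3 -m handwheel '[[[0,0,0,0,1.9,0,75],[-23.2,2,32,0,0,0,75],[-23.2,2,32,0,0,0,75],[-23.2,2,32,0,0,0,75],[-23.2,2,32,0,0,0,75],[-23.2,2,32,0,0,0,75],[-23.2,2,32,0,0,0,75],[-23.2,2,32,0,0,0,75],[-23.2,4,32,0,0,0,75],[-23.2,4,32,0,0,0,75],[0,0,0,0,0,0,75],[0,0,0,0,0,0,75]]]'
python3 - <<'E'
from meas import *
s=snap('scene'); meas(s,'scene',['forceps'],dict(forceps=(0,0))) if 0 else None
save(s,'d.png',(255,90,375,260),3.5)
s=snap('top'); save(s,'d_top.png',(190,130,330,260),5)
E
python3 go.py 402 358 193 8.3
```

```text
time: 9.35
ee_pos: [0.402, 0.3594, 0.2982]
eef_rot: [[0.989, 0.001, -0.146], [0.146, 0.001, 0.989], [0.001, -1.0, 0.001]]
force: [0.5, -1.1, 0.3]
finger_gap: 0.0653
t 9.4 p [403.5 357.8 298. ] yaw 8.2 gap 65.7 F [-0.  -0.   0.3] q7 56
-> ry -0.1  tx -1.5 ty 105.0 tz 0.4
```

View pics/d.png

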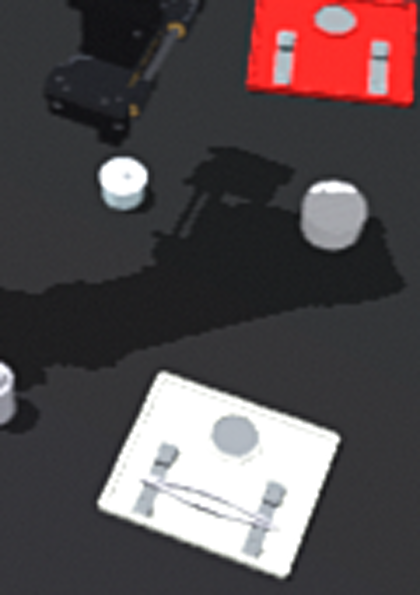

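The forceps lie in both notches of the short tray, ends at (145,484) and (278,527), parallel to the lane. Taking the bottle next.

```bash
python3 -m handwheel '[[[-1,35,0,0,0,0,75],[0,30,0,0,0,0,75],[0,20,0,0,0,0,75],[0,10,0,0,0,0,75],[0,6,0,0,0,0,75],[0,4,0,0,0,0,75],[0,0,0,0,0,0,75],[0,0,0,0,0,0,0],[0,0,0,0,0,0,0],[0,0,0,0,0,0,0],[0,0,0,0,0,0,0],[0,0,0,0,0,0,0]]]' 15
python3 -m handwheel '[[[0,-3,0,0,0,0,0],[0,-10,0,0,0,0,0],[0,-30,0,0,0,0,0],[0,-40,0,0,0,0,0],[0,-20,0,0,0,0,0],[0,0,0,0,0,0,0]]]'
python3 - <<'E'
from h import *
s=snap('scene'); 
print(ray(s,255+236/3.5,90+436/3.5,.004))
E
python3 go.py 665 -84.7 300 8.3
```

```text
time: 10.65
ee_pos: [0.4015, 0.3588, 0.1924]
eef_rot: [[0.99, 0.0, -0.144], [0.144, 0.001, 0.99], [0.0, -1.0, 0.0]]
force: [-0.7, 0.1, 2.6]
finger_gap: 0.0418
time: 11.25
ee_pos: [0.4025, 0.3594, 0.2994]
eef_rot: [[0.99, 0.005, -0.144], [0.144, 0.006, 0.99], [0.006, -1.0, 0.005]]
force: [0.8, 0.6, -0.1]
finger_gap: 0.0416
[0.63795758 0.17579515 0.004     ]
t 11.3 p [401.8 359.  297.2] yaw 8.3 gap 41.7 F [-0.1  0.  -1.2] q7 56
-> ry -0.0  tx 196.4 ty -2.8 tz -477.0
```

```bash
python3 -m handwheel '[[[16.4,0,-39.8,0,0,0,0],[16.4,0,-39.8,0,0,0,0],[16.4,0,-39.8,0,0,0,0],[16.4,0,-39.8,0,0,0,0],[16.4,0,-39.8,0,0,0,0],[16.4,0,-39.8,0,0,0,0],[16.4,0,-39.8,0,0,0,0],[16.4,0,-39.8,0,0,0,0],[16.4,0,-39.8,0,0,0,0],[16.4,0,-39.8,0,0,0,0],[16.4,0,-39.8,0,0,0,0],[16.4,0,-39.8,0,0,0,0]]]'
python3 -m handwheel '[[[0,20,0,0,0,0,0],[0,20,0,0,0,0,0],[0,15,0,0,0,0,0],[0,5,0,0,0,0,0],[0,0,0,0,0,0,0],[0,0,0,0,0,0,0]]]'
python3 - <<'E'
from h import *
s=snap('scene'); save(s,'e.png',(220,250,330,370),5)
g=cv2.cvtColor(s['img'],cv2.COLOR_RGB2GRAY)
E
python3 go.py 665 -84.7 197 8.3
```

```text
time: 12.5
ee_pos: [0.665, -0.087, 0.2932]
eef_rot: [[0.99, -0.003, -0.144], [0.144, 0.0, 0.99], [-0.003, -1.0, 0.001]]
force: [1.1, -0.5, -0.5]
finger_gap: 0.0417
time: 13.1
ee_pos: [0.6651, -0.0854, 0.2357]
eef_rot: [[0.99, 0.001, -0.144], [0.144, -0.0, 0.99], [0.001, -1.0, -0.0]]
force: [1.1, -0.1, -0.7]
finger_gap: 0.0418
t 13.2 p [665.2 -85.5 236.1] yaw 8.3 gap 41.4 F [ 0.6 -1.1  0.2] q7 115
-> ry -0.0  tx -0.1 ty 39.1 tz 0.8
```

View pics/e.png

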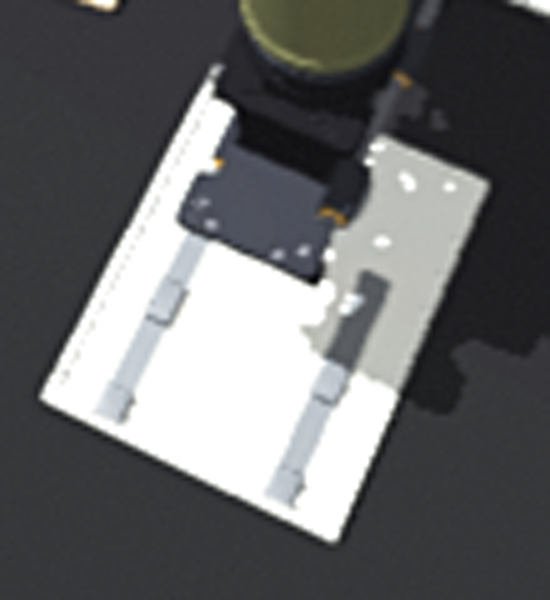

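The gripper hides the bottle over the well end, and the lanes are free. I'll check the well position from the first pictures before lowering.

```bash
python3 - <<'E'
from h import *
for v,p in [('scene',(403.5,407)),('top',(483,241))]:
    s=np.load(v+'0.npy',allow_pickle=True).item(); u,w=int(p[0]/1.42),int(p[1]/1.42)
    g=cv2.cvtColor(s['img'],cv2.COLOR_RGB2GRAY); m=(g<g[w,u]+25).astype(np.uint8)
    n,l,st,c=cv2.connectedComponentsWithStats(m,connectivity=4); i=l[w,u]; print(v,g[w,u],st[i],c[i],ray(s,*c[i],.0045).round(4))
E
python3 -m handwheel '[[[0,15,0,0,0,0,0],[0,12,0,0,0,0,0],[0,5,0,0,0,0,0],[0,3,0,0,0,0,0],[0,2,0,0,0,0,0],[0,0,0,0,0,0,0],[0,0,0,0,0,0,0]]]'
```

```text
scene 192 [275 277  19  19 282] [283.86524823 285.86524823] [ 0.6634 -0.0846  0.0045]
top 167 [333 163  14  15 165] [339.76363636 170.01212121] [ 0.6657 -0.0846  0.0045]
time: 13.85
ee_pos: [0.665, -0.0858, 0.1984]
eef_rot: [[0.99, 0.001, -0.144], [0.144, -0.0, 0.99], [0.001, -1.0, -0.0]]
force: [-0.7, -0.0, -0.5]
finger_gap: 0.0414
```

```bash
python3 -m handwheel '[[[0,1,1,0,0,0,0],[0,0.8,0,0,0,0,0],[0,0,0,0,0,0,0],[0,0,0,0,0,0,0]]]'
python3 go.py 665 -84.7 196.5 8.3
```

```text
time: 14.25
ee_pos: [0.6648, -0.0845, 0.1965]
eef_rot: [[0.99, 0.0, -0.144], [0.144, 0.0, 0.99], [0.001, -1.0, 0.0]]
force: [-0.6, 0.4, 0.8]
finger_gap: 0.0416
t 14.2 p [664.8 -84.5 196.5] yaw 8.3 gap 41.6 F [-0.6  0.4  0.8] q7 116
-> ry -0.0  tx 0.1 ty 0.0 tz -0.2
```

```bash
python3 -m handwheel '[[[0,0,0,0,0,0,70],[0,0,0,0,0,0,70],[0,0,0,0,0,0,70],[0,0,0,0,0,0,70],[0,-5,0,0,0,0,70],[0,-15,0,0,0,0,70],[0,-30,0,0,0,0,55],[0,-40,0,0,0,0,55],[0,-20,0,0,0,0,55],[0,0,0,0,0,0,55]]]'
python3 go.py 410 -341.7 300 -10
```

```text
time: 15.25
ee_pos: [0.666, -0.0855, 0.312]
eef_rot: [[0.99, 0.009, -0.144], [0.144, -0.0, 0.99], [0.009, -1.0, -0.002]]
force: [0.4, -0.3, -0.1]
finger_gap: 0.0484
t 15.2 p [666.  -85.5 312. ] yaw 8.3 gap 48.4 F [ 0.4 -0.3 -0.1] q7 114
-> ry 18.3  tx -207.6 ty 12.0 tz -296.8
```

```bash
python3 -m handwheel '[[[0,0,0,0,6.1,0,55],[0,0,0,0,6.1,0,55],[0,0,0,0,6.1,0,55],[-26,1,-37.1,0,0,0,55],[-26,1,-37.1,0,0,0,55],[-26,1,-37.1,0,0,0,55],[-26,1,-37.1,0,0,0,55],[-26,1,-37.1,0,0,0,55],[-26,1,-37.1,0,0,0,55],[-26,1,-37.1,0,0,0,55],[-26,1,-37.1,0,0,0,55],[0,0,0,0,0,0,55]]]'
python3 -m handwheel '[[[0,20,0,0,0,0,55],[0,0,0,0,0,0,55]]]'
python3 - <<'E'
from h import *
s=snap('scene'); a=s['img'][250:370,110:330]; save(s,'f.png',(110,240,330,380),3.6)
E
python3 go.py 410 -341.7 192.5 -10
```

```text
time: 16.45
ee_pos: [0.4022, -0.3458, 0.2983]
eef_rot: [[0.983, -0.002, 0.185], [-0.185, -0.001, 0.983], [-0.001, -1.0, -0.002]]
force: [0.5, -0.5, 0.4]
finger_gap: 0.0478
time: 16.65
ee_pos: [0.4073, -0.3398, 0.2763]
eef_rot: [[0.985, -0.003, 0.175], [-0.175, 0.003, 0.985], [-0.004, -1.0, 0.002]]
force: [-0.3, 1.1, -0.3]
finger_gap: 0.0479
t 16.7 p [ 407.8 -340.   277.3] yaw -10.0 gap 48.0 F [0.9 0.6 0.4] q7 126
-> ry -0.0  tx 2.4 ty 84.8 tz -1.3
```

View pics/f.png

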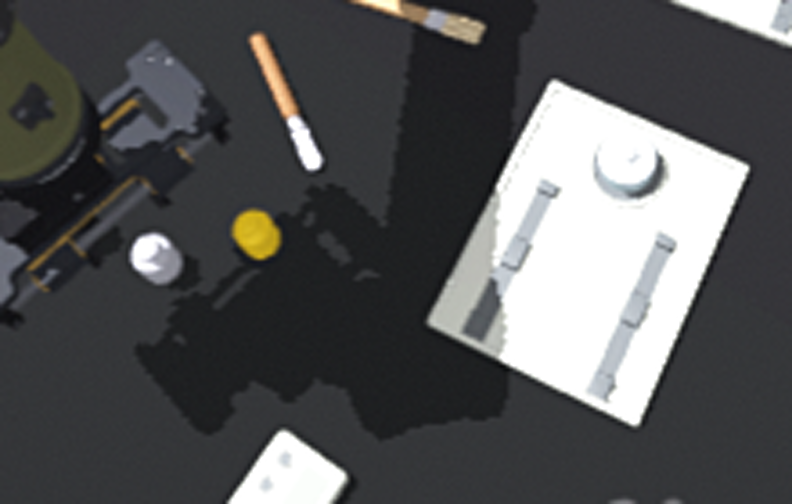

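The bottle stands upright in its well at (628,165). The gripper is above the steel weight at (157,258), with yellow (257,233) clear to the side. Descending on the steel one.

```bash
python3 -m handwheel '[[[0,0,0,0,0,0,55],[2,30,-1.5,0,0,0,55],[0,20,0,0,0,0,55],[0,14,0,0,0,0,55],[0,8,0,0,0,0,55],[0,6,0,0,0,0,55],[0,4,0,0,0,0,55],[0,2,0,0,0,0,55],[0,0,0,0,0,0,55],[0,0,0,0,0,0,55]]]'
python3 go.py 410 -341.7 192.5 -10
```

```text
time: 17.7
ee_pos: [0.4101, -0.3427, 0.1947]
eef_rot: [[0.985, 0.001, 0.174], [-0.174, -0.0, 0.985], [0.001, -1.0, -0.0]]
force: [-0.1, -0.0, -0.2]
finger_gap: 0.0479
t 17.7 p [ 410.1 -342.7  194.7] yaw -10.0 gap 47.9 F [-0.1 -0.  -0.2] q7 132
-> ry -0.0  tx -0.2 ty 2.2 tz 1.0
```

```bash
python3 -m handwheel '[[[0,2,0.8,0,0,0,55],[0,0,0,0,0,0,0],[0,0,0,0,0,0,0],[0,0,0,0,0,0,0],[0,0,0,0,0,0,0],[0,0,0,0,0,0,0],[0,0,0,0,0,0,0]]]' 40
python3 go.py
python3 -m handwheel '[[[0,-3,0,0,0,0,0],[0,-10,0,0,0,0,0],[0,-30,0,0,0,0,0],[0,-40,0,0,0,0,0],[0,-20,0,0,0,0,0],[0,0,0,0,0,0,0],[0,0,0,0,0,0,0]]]'
python3 go.py 637.5 175.3 300 -10
```

```text
time: 18.4
ee_pos: [0.4101, -0.3418, 0.1923]
eef_rot: [[0.985, 0.0, 0.174], [-0.174, 0.0, 0.985], [0.0, -1.0, 0.0]]
force: [1.1, 0.5, 1.1]
finger_gap: 0.0272
t 18.4 p [ 410.1 -341.8  192.3] yaw -10.0 gap 27.2 F [1.1 0.5 1.1] q7 132
time: 19.1
ee_pos: [0.4099, -0.3416, 0.2952]
eef_rot: [[0.985, 0.001, 0.174], [-0.174, 0.0, 0.985], [0.001, -1.0, 0.001]]
force: [-0.5, 0.7, -1.3]
finger_gap: 0.027
t 19.1 p [ 409.9 -341.6  295.2] yaw -10.0 gap 27.0 F [-0.5  0.7 -1.3] q7 125
-> ry -0.0  tx 134.4 ty -4.8 tz 548.6
```

```bash
python3 -m handwheel '[[[8.4,0,34.3,0,0,0,0],[8.4,0,34.3,0,0,0,0],[8.4,0,34.3,0,0,0,0],[8.4,0,34.3,0,0,0,0],[8.4,0,34.3,0,0,0,0],[8.4,0,34.3,0,0,0,0],[8.4,0,34.3,0,0,0,0],[8.4,0,34.3,0,0,0,0]]]'
python3 -m handwheel '[[[8.4,0,34.3,0,0,0,0],[8.4,0,34.3,0,0,0,0],[8.4,0,34.3,0,0,0,0],[8.4,0,34.3,0,0,0,0],[8.4,0,34.3,0,0,0,0],[8.4,0,34.3,0,0,0,0],[8.4,0,34.3,0,0,0,0],[8.4,0,34.3,0,0,0,0],[0,0,0,0,0,0,0]]]'
python3 -m handwheel '[[[0,30,0,0,0,0,0],[0,20,0,0,0,0,0],[0,15,0,0,0,0,0],[0,0,0,0,0,0,0],[0,0,0,0,0,0,0]]]'
python3 go.py 637.5 175.3 197 -10
```

```text
time: 19.9
ee_pos: [0.5235, -0.0818, 0.2933]
eef_rot: [[0.985, -0.003, 0.174], [-0.174, -0.0, 0.985], [-0.003, -1.0, -0.001]]
force: [0.4, -1.3, -1.5]
finger_gap: 0.0268
time: 20.8
ee_pos: [0.6376, 0.1822, 0.292]
eef_rot: [[0.986, -0.003, 0.166], [-0.166, 0.002, 0.986], [-0.004, -1.0, 0.002]]
force: [0.0, 0.9, -1.6]
finger_gap: 0.0269
time: 21.3
ee_pos: [0.6379, 0.1749, 0.2298]
eef_rot: [[0.985, -0.001, 0.175], [-0.175, -0.0, 0.985], [-0.001, -1.0, -0.001]]
force: [-0.2, 0.5, -1.5]
finger_gap: 0.0267
t 21.3 p [637.9 174.9 229.8] yaw -10.1 gap 26.7 F [-0.2  0.5 -1.5] q7 72
-> ry -0.1  tx -0.5 ty 32.8 tz 0.3
```

```bash
python3 -m handwheel '[[[0,12,0,0,0,0,0],[0,10,0,0,0,0,0],[0,5,0,0,0,0,0],[0,3,0,0,0,0,0],[0,2,0,0,0,0,0],[0,1.3,0,0,0,0,0],[0,0,0,0,0,0,0],[0,0,0,0,0,0,0]]]'
python3 go.py 637.5 175.3 196.5 -10
```

```text
time: 22.1
ee_pos: [0.6381, 0.1753, 0.1973]
eef_rot: [[0.985, 0.001, 0.174], [-0.174, 0.0, 0.985], [0.0, -1.0, 0.0]]
force: [0.3, -0.8, -0.0]
finger_gap: 0.0269
t 22.1 p [638.1 175.3 197.3] yaw -10.0 gap 26.9 F [ 0.3 -0.8 -0. ] q7 73
-> ry -0.0  tx -0.6 ty 0.8 tz -0.1
```

```bash
python3 -m handwheel '[[[0,0.8,0,0,0,0,0],[0,0,0,0,0,0,0],[0,0,0,0,0,0,50],[0,0,0,0,0,0,50],[0,0,0,0,0,0,50],[0,0,0,0,0,0,50],[0,-5,0,0,0,0,50],[0,-20,0,0,0,0,50],[0,-40,0,0,0,0,55],[0,-40,0,0,0,0,55],[0,0,0,0,0,0,55]]]'
python3 go.py 438.5 -72 300 15.5
```

```text
time: 23.2
ee_pos: [0.6402, 0.1752, 0.3085]
eef_rot: [[0.985, 0.011, 0.174], [-0.174, 0.004, 0.985], [0.01, -1.0, 0.006]]
force: [0.8, -0.9, 0.1]
finger_gap: 0.0476
t 23.2 p [640.2 175.2 308.5] yaw -10.0 gap 47.6 F [ 0.8 -0.9  0.1] q7 71
-> ry -25.5  tx -260.5 ty 8.5 tz -184.3
```

```bash
python3 -m handwheel '[[[0,0,0,0,-6.4,0,55],[0,0,0,0,-6.4,0,55],[0,0,0,0,-6.4,0,55],[0,0,0,0,-6.3,0,55],[-32.6,1,-23,0,0,0,55],[-32.6,1,-23,0,0,0,55],[-32.6,1,-23,0,0,0,55],[-32.6,1,-23,0,0,0,55],[-32.6,1,-23,0,0,0,55],[-32.6,1,-23,0,0,0,55],[-32.6,1,-23,0,0,0,55],[-32.6,1,-23,0,0,0,55]]]'
python3 -m handwheel '[[[0,40,0,0,0,0,55],[0,20,0,0,0,0,55],[0,0,0,0,0,0,55],[0,0,0,0,0,0,55]]]'
python3 - <<'E'
from h import *
s=snap('scene'); save(s,'g.png',(180,150,370,280),4)
E
python3 go.py 438.5 -72 185.5 15.5
```

```text
time: 24.4
ee_pos: [0.4344, -0.0729, 0.2931]
eef_rot: [[0.964, 0.0, -0.267], [0.267, 0.0, 0.964], [0.0, -1.0, 0.0]]
force: [0.1, -0.8, 0.3]
finger_gap: 0.0478
time: 24.8
ee_pos: [0.4358, -0.0717, 0.2335]
eef_rot: [[0.964, -0.0, -0.267], [0.267, -0.0, 0.964], [-0.0, -1.0, -0.0]]
force: [0.3, -0.2, 0.6]
finger_gap: 0.0482
t 24.9 p [436.3 -71.6 234.1] yaw 15.5 gap 47.9 F [ 0.7  0.2 -0. ] q7 113
-> ry -0.0  tx 2.0 ty 48.6 tz -0.9
```

View pics/g.png

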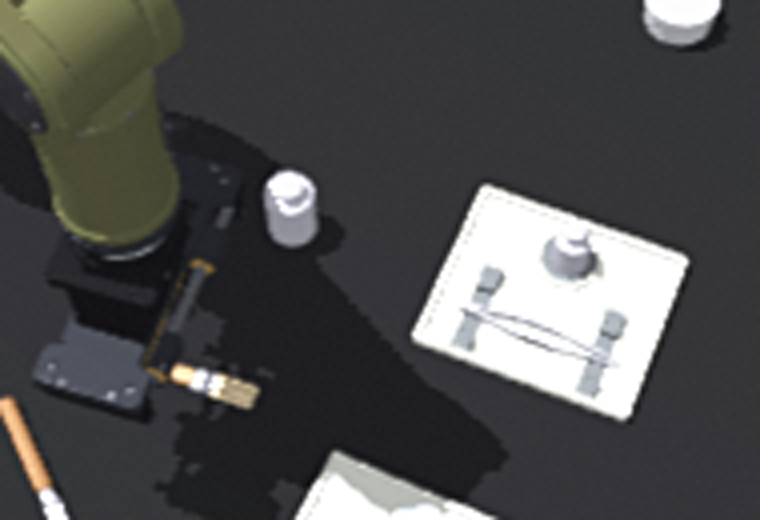

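The small weight stands upright in the short tray's well at (570,250), and the forceps are still in their lane. The gripper sits across the brush handle, bristles showing at (235,388). Grasping the brush.

```bash
python3 -m handwheel '[[[2,20,-0.9,0,0,0,55],[0,14,0,0,0,0,55],[0,7,0,0,0,0,55],[0,4,0,0,0,0,55],[0,2.5,0,0,0,0,55],[0,1,0,0,0,0,55],[0,0,0,0,0,0,55],[0,0,0,0,0,0,55]]]'
python3 go.py 438.5 -72 185.5 15.5
```

```text
time: 25.65
ee_pos: [0.438, -0.0721, 0.185]
eef_rot: [[0.964, 0.001, -0.267], [0.267, 0.0, 0.964], [0.001, -1.0, -0.0]]
force: [0.0, -0.2, 0.7]
finger_gap: 0.0482
t 25.6 p [438.  -72.1 185. ] yaw 15.5 gap 48.2 F [ 0.  -0.2  0.7] q7 117
-> ry -0.0  tx 0.5 ty -0.5 tz -0.1
```

```bash
python3 -m handwheel '[[[0,0,0,0,0,0,0],[0,0,0,0,0,0,0],[0,0,0,0,0,0,0],[0,0,0,0,0,0,0],[0,0,0,0,0,0,0],[0,0,0,0,0,0,0],[0,0,0,0,0,0,0]]]' 25
python3 go.py
python3 -m handwheel '[[[0,-3,0,0,0,0,0],[0,-10,0,0,0,0,0],[0,-30,0,0,0,0,0],[0,-40,0,0,0,0,0],[0,-20,0,0,0,0,0],[0,0,0,0,0,0,0],[0,0,0,0,0,0,0]]]'
python3 go.py 683.7 -212.4 290 8.3
```

```text
time: 26.35
ee_pos: [0.4378, -0.072, 0.1847]
eef_rot: [[0.964, -0.0, -0.267], [0.267, 0.0, 0.964], [0.0, -1.0, 0.0]]
force: [0.6, -0.2, 0.5]
finger_gap: 0.0117
t 26.4 p [437.8 -72.  184.7] yaw 15.5 gap 11.7 F [ 0.6 -0.2  0.5] q7 117
time: 27.05
ee_pos: [0.4378, -0.072, 0.2881]
eef_rot: [[0.964, 0.001, -0.267], [0.267, 0.001, 0.964], [0.001, -1.0, 0.0]]
force: [0.2, 0.7, -0.4]
finger_gap: 0.0114
t 27.1 p [437.8 -72.  288.1] yaw 15.5 gap 11.4 F [ 0.2  0.7 -0.4] q7 110
-> ry 7.2  tx 223.1 ty -1.9 tz -174.4
```

```bash
python3 -m handwheel '[[[0,0,0,0,7.2,0,0],[27.9,0,-21.8,0,0,0,0],[27.9,0,-21.8,0,0,0,0],[27.9,0,-21.8,0,0,0,0],[27.9,0,-21.8,0,0,0,0],[27.9,0,-21.8,0,0,0,0],[27.9,0,-21.8,0,0,0,0],[27.9,0,-21.8,0,0,0,0],[27.9,0,-21.8,0,0,0,0],[0,20,0,0,0,0,0],[0,20,0,0,0,0,0],[0,0,0,0,0,0,0]]]'
python3 -m handwheel '[[[0,10,0,0,0,0,0],[0,0,0,0,0,0,0],[0,0,0,0,0,0,0]]]'
python3 - <<'E'
from h import *
s=snap('scene'); save(s,'i.png',(180,240,340,370),4)
E
python3 go.py 683.7 -212.4 190.5 8.3
```

```text
time: 28.25
ee_pos: [0.6821, -0.212, 0.2418]
eef_rot: [[0.99, -0.009, -0.143], [0.143, 0.002, 0.99], [-0.009, -1.0, 0.003]]
force: [-0.4, 0.7, -0.7]
finger_gap: 0.0118
time: 28.55
ee_pos: [0.6839, -0.2124, 0.2381]
eef_rot: [[0.99, 0.001, -0.144], [0.144, 0.0, 0.99], [0.001, -1.0, -0.0]]
force: [0.5, 0.2, 0.4]
finger_gap: 0.0113
t 28.6 p [ 684.  -212.5  238.6] yaw 8.3 gap 11.7 F [-0.6  0.2  0.2] q7 127
-> ry -0.0  tx -0.3 ty 48.1 tz 0.1
```

View pics/i.png

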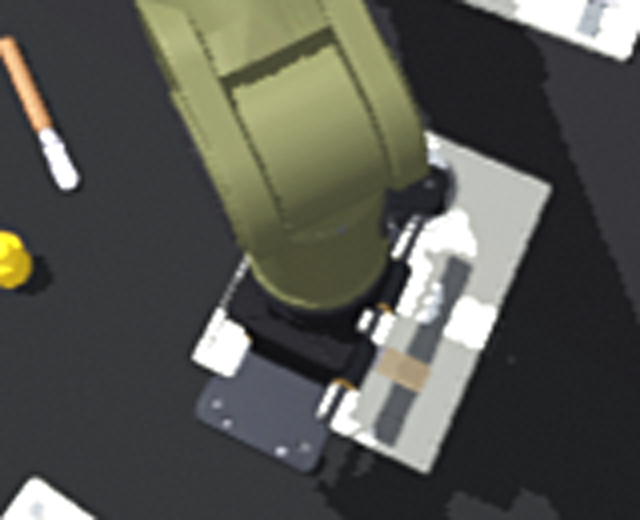

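The brush bristles (405,368) hang over the far bar's last notch, in line with the lane. Lowering.

```bash
python3 -m handwheel '[[[0,20,0,0,0,0,0],[0,13,0,0,0,0,0],[0,7,0,0,0,0,0],[0,4,0,0,0,0,0],[0,2.5,0,0,0,0,0],[0,1.5,0,0,0,0,0],[0,1,0,0,0,0,0],[0,0,0,0,0,0,0],[0,0,0,0,0,0,0]]]'
python3 go.py 683.7 -212.4 189 8.3
```

```text
time: 29.5
ee_pos: [0.6839, -0.2125, 0.189]
eef_rot: [[0.99, 0.001, -0.144], [0.144, -0.0, 0.99], [0.001, -1.0, -0.0]]
force: [0.5, -1.1, -0.2]
finger_gap: 0.0114
t 29.5 p [ 683.9 -212.5  189. ] yaw 8.3 gap 11.4 F [ 0.5 -1.1 -0.2] q7 128
-> ry -0.0  tx -0.2 ty 0.0 tz 0.2
```

```bash
python3 -m handwheel '[[[0,0,0,0,0,0,40],[0,0,0,0,0,0,40],[0,0,0,0,0,0,40],[0,0,0,0,0,0,40],[0,-5,0,0,0,0,40],[0,-20,0,0,0,0,40],[0,-40,0,0,0,0,55],[0,-40,0,0,0,0,55],[0,0,0,0,0,0,55]]]'
python3 go.py 401.4 -188.4 290 -28
```

```text
time: 30.4
ee_pos: [0.6856, -0.2139, 0.3015]
eef_rot: [[0.99, 0.011, -0.144], [0.144, -0.003, 0.99], [0.011, -1.0, -0.005]]
force: [0.4, 0.1, 1.1]
finger_gap: 0.0462
t 30.4 p [ 685.6 -213.9  301.5] yaw 8.3 gap 46.2 F [0.4 0.1 1.1] q7 126
-> ry 36.3  tx -262.9 ty 11.5 tz -110.9
```

```bash
python3 -m handwheel '[[[0,0,0,0,7.3,0,55],[0,0,0,0,7.3,0,55],[0,0,0,0,7.3,0,55],[0,0,0,0,7.3,0,55],[0,0,0,0,7.1,0,55]]]'
python3 -m handwheel '[[[-33,1,-13.9,0,0,0,55],[-33,1,-13.9,0,0,0,55],[-33,1,-13.9,0,0,0,55],[-33,1,-13.9,0,0,0,55],[-33,1,-13.9,0,0,0,55],[-33,1,-13.9,0,0,0,55],[-33,1,-13.9,0,0,0,55],[-33,1,-13.9,0,0,0,55],[0,0,0,0,0,0,55],[0,40,0,0,0,0,55],[0,15,0,0,0,0,55],[0,0,0,0,0,0,55]]]'
python3 - <<'E'
from h import *
s=snap('scene'); save(s,'j.png',(130,220,340,370),3.6)
E
python3 go.py 401.4 -188.4 185.3 -28
```

```text
time: 30.9
ee_pos: [0.6838, -0.2125, 0.2937]
eef_rot: [[0.88, 0.0, 0.475], [-0.475, 0.0, 0.88], [0.0, -1.0, 0.0]]
force: [1.2, 0.2, -0.2]
finger_gap: 0.0481
time: 32.1
ee_pos: [0.3978, -0.1863, 0.2292]
eef_rot: [[0.882, -0.004, 0.47], [-0.47, -0.0, 0.883], [-0.003, -1.0, -0.002]]
force: [-0.9, 0.2, 1.4]
finger_gap: 0.0481
t 32.1 p [ 398.5 -186.7  230.3] yaw -28.1 gap 47.6 F [ 0.5 -0.5  0.7] q7 86
-> ry -0.1  tx 3.3 ty 45.0 tz -0.2
```

View pics/j.png

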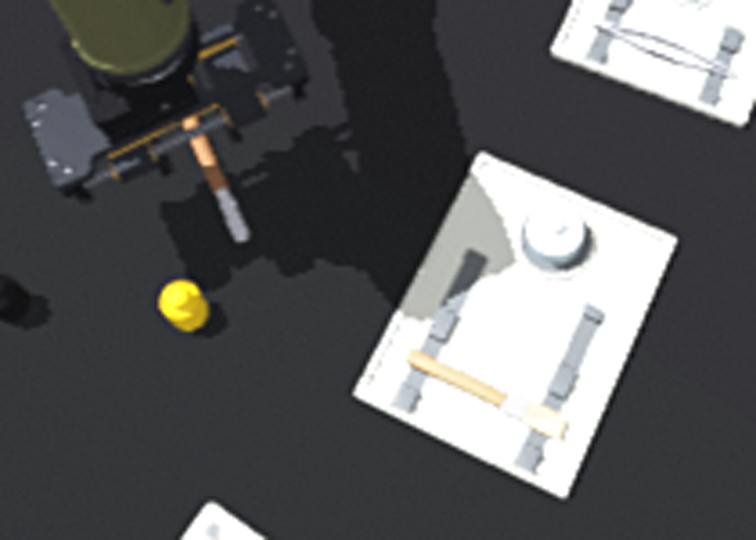

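The brush lies in the last lane's notches, (412,358) to (562,430). The gripper straddles the spatula handle. Descending.

```bash
python3 -m handwheel '[[[0,0,0,0,0,0,55],[2,20,0,0,0,0,55],[0,10,0,0,0,0,55],[0,6,0,0,0,0,55],[0,4,0,0,0,0,55],[0,2,0,0,0,0,55],[0,0,0,0,0,0,55],[0,0,0,0,0,0,55]]]'
python3 go.py 401.4 -188.4 185.3 -28
```

```text
time: 32.95
ee_pos: [0.4005, -0.1876, 0.189]
eef_rot: [[0.883, 0.001, 0.47], [-0.47, 0.0, 0.883], [0.001, -1.0, 0.0]]
force: [0.0, -0.5, 0.1]
finger_gap: 0.0481
t 33.0 p [ 400.5 -187.6  189. ] yaw -28.0 gap 48.1 F [ 0.  -0.5  0.1] q7 93
-> ry -0.0  tx 1.2 ty 3.7 tz -0.3
```

```bash
python3 -m handwheel '[[[1,2.5,0,0,0,0,55],[0,1,0,0,0,0,55],[0,0,0,0,0,0,0],[0,0,0,0,0,0,0],[0,0,0,0,0,0,0],[0,0,0,0,0,0,0],[0,0,0,0,0,0,0],[0,0,0,0,0,0,0],[0,0,0,0,0,0,0]]]' 25
python3 go.py
python3 -m handwheel '[[[0,-3,0,0,0,0,0],[0,-10,0,0,0,0,0],[0,-30,0,0,0,0,0],[0,-40,0,0,0,0,0],[0,-20,0,0,0,0,0],[0,0,0,0,0,0,0],[0,0,0,0,0,0,0]]]'
python3 go.py 674.6 -150 290 8.3
```

```text
time: 33.85
ee_pos: [0.4012, -0.188, 0.1852]
eef_rot: [[0.883, 0.0, 0.47], [-0.47, 0.0, 0.883], [0.0, -1.0, 0.0]]
force: [-0.5, -0.8, 0.0]
finger_gap: 0.012
t 33.9 p [ 401.2 -188.   185.2] yaw -28.0 gap 12.0 F [-0.5 -0.8  0. ] q7 94
time: 34.55
ee_pos: [0.4011, -0.188, 0.2885]
eef_rot: [[0.883, 0.002, 0.47], [-0.47, 0.001, 0.883], [0.001, -1.0, 0.002]]
force: [0.1, 0.3, -0.3]
finger_gap: 0.0119
t 34.5 p [ 401.1 -188.   288.5] yaw -28.0 gap 11.9 F [ 0.1  0.3 -0.3] q7 80
-> ry -36.3  tx 276.1 ty -1.5 tz -1.9
```

```bash
python3 -m handwheel '[[[0,0,0,0,-6.05,0,0],[0,0,0,0,-6.05,0,0],[0,0,0,0,-6.05,0,0],[0,0,0,0,-6.05,0,0],[0,0,0,0,-6.05,0,0],[0,0,0,0,-6.05,0,0],[0,0,0,0,0,0,0]]]'
python3 -m handwheel '[[[34.5,0,-0.2,0,0,0,0],[34.5,0,-0.2,0,0,0,0],[34.5,0,-0.2,0,0,0,0],[34.5,0,-0.2,0,0,0,0],[34.5,0,-0.2,0,0,0,0],[34.5,0,-0.2,0,0,0,0],[34.5,0,-0.2,0,0,0,0],[34.5,0,-0.2,0,0,0,0],[0,0,0,0,0,0,0],[0,30,0,0,0,0,0],[0,20,0,0,0,0,0],[0,0,0,0,0,0,0]]]'
python3 -m handwheel '[[[0,0,0,0,0,0,0],[0,0,0,0,0,0,0]]]'
python3 - <<'E'
from h import *
s=snap('scene'); save(s,'k.png',(210,240,340,370),4)
E
python3 go.py 674.6 -150 189.5 8.3
```

```text
time: 35.25
ee_pos: [0.4005, -0.1878, 0.2869]
eef_rot: [[0.99, -0.003, -0.144], [0.144, -0.0, 0.99], [-0.003, -1.0, 0.0]]
force: [-0.3, 0.5, -0.5]
finger_gap: 0.0117
time: 36.45
ee_pos: [0.6725, -0.1495, 0.2336]
eef_rot: [[0.99, -0.008, -0.141], [0.141, 0.001, 0.99], [-0.008, -1.0, 0.002]]
force: [-0.1, -0.3, -0.1]
finger_gap: 0.0115
time: 36.65
ee_pos: [0.6747, -0.1503, 0.2394]
eef_rot: [[0.99, 0.002, -0.143], [0.143, -0.001, 0.99], [0.001, -1.0, -0.001]]
force: [0.0, 0.3, -0.0]
finger_gap: 0.0117
t 36.7 p [ 674.9 -150.2  239.6] yaw 8.2 gap 11.8 F [-0.7  0.6 -0.3] q7 128
-> ry -0.1  tx -0.2 ty 50.1 tz 0.3
```

View pics/k.png

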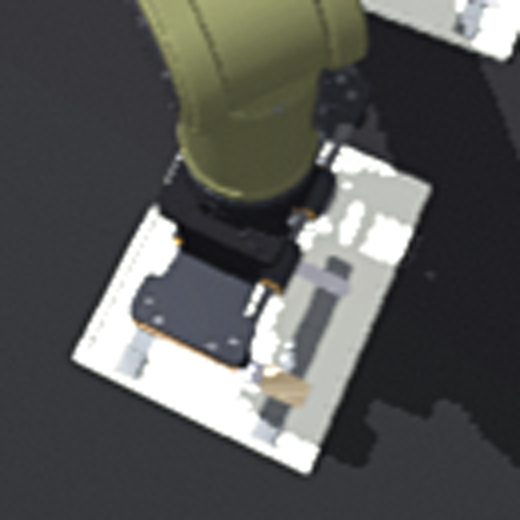

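The spatula blade (325,280) lies over the far bar. Allowing for its height, that is the middle notch, between the bottle and the brush (285,387). Lowering and releasing.

```bash
python3 -m handwheel '[[[0,20,0,0,0,0,0],[0,13,0,0,0,0,0],[0,7,0,0,0,0,0],[0,4,0,0,0,0,0],[0,2.5,0,0,0,0,0],[0,1.5,0,0,0,0,0],[0,1.5,0,0,0,0,0],[0,0,0,0,0,0,0],[0,0,0,0,0,0,0]]]'
python3 go.py 674.6 -150 189.4 8.3
python3 -m handwheel '[[[0,0.4,0,0,0,0,0],[0,0,0,0,0,0,40],[0,0,0,0,0,0,40],[0,0,0,0,0,0,40],[0,0,0,0,0,0,40],[0,-5,0,0,0,0,40],[0,-20,0,0,0,0,40],[0,-40,0,0,0,0,40],[0,-50,0,0,0,0,40],[0,-20,0,0,0,0,40],[0,0,0,0,0,0,40]]]'
python3 go.py 450 -150 330 8.3
```

```text
time: 37.6
ee_pos: [0.6747, -0.15, 0.1893]
eef_rot: [[0.99, 0.001, -0.144], [0.144, -0.0, 0.99], [0.001, -1.0, -0.0]]
force: [0.1, 1.1, 2.2]
finger_gap: 0.0119
t 37.6 p [ 674.7 -150.   189.3] yaw 8.3 gap 11.9 F [0.1 1.1 2.2] q7 130
-> ry -0.0  tx -0.1 ty -0.1 tz 0.1
time: 38.7
ee_pos: [0.6755, -0.1512, 0.3298]
eef_rot: [[0.99, 0.009, -0.144], [0.144, -0.001, 0.99], [0.009, -1.0, -0.003]]
force: [0.3, -0.4, -0.1]
finger_gap: 0.0347
t 38.7 p [ 675.5 -151.2  329.8] yaw 8.3 gap 34.7 F [ 0.3 -0.4 -0.1] q7 126
-> ry -0.0  tx -223.0 ty -0.2 tz 33.7
```

```bash
python3 -m handwheel '[[[-40,0,0,0,0,0,40],[-40,0,0,0,0,0,40],[-40,0,0,0,0,0,40],[-40,0,0,0,0,0,40],[-40,0,0,0,0,0,40],[0,0,0,0,0,0,40],[0,0,0,0,0,0,40],[0,0,0,0,0,0,40]]]'
python3 - <<'E'
from meas import *
s=snap('scene'); save(s,'l.png',(215,185,365,365),3.3); np.save('scene1.npy',s,allow_pickle=True)
t=snap('top'); save(t,'m.png',(250,130,410,210),5); np.save('top1.npy',t,allow_pickle=True)
for v,S in (('scene',s),('top',t)): meas(S,v,['tin','timer','large','short','long'])
E
```

```text
time: 39.5
ee_pos: [0.4775, -0.1781, 0.3236]
eef_rot: [[0.989, 0.001, -0.145], [0.145, -0.0, 0.989], [0.001, -1.0, -0.0]]
force: [0.1, -0.6, -0.5]
finger_gap: 0.035
scene large px [252.3 201.6] cen [437.2  82.4] rect 436.5 82.9 size [39, 70] longang 130.4
scene tin px [349.7 150.7] cen [592.1 437.7] rect 593.7 438.2 size [66, 89] longang 112.5
scene timer px [188.3 378.2] cen [ 595.6 -418.3] rect 595.2 -417.5 size [64, 73] longang 91.4
scene short px [317.6 224.9] cen [644.8 133.5] rect 642.7 135.8 size [156, 177] longang 10.3
scene long px [273.7 309.7] cen [ 677.8 -157.6] rect 674.2 -150.6 size [176, 216] longang 98.1
top large px [293.  228.9] cen [438.4  85.3] rect 439.8 85.2 size [36, 40] longang 1.5
top tin px [199.1 183.9] cen [597.3 437.5] rect 598.9 438.1 size [64, 67] longang 91.5
top timer px [355.1 313.1] cen [ 143.3 -144.9] rect 221.3 -136.2 size [340, 983] longang 159.1
top short px [280. 174.] cen [644.  138.5] rect 644.9 138.6 size [151, 177] longang 10.1
top long px [357.2 167.8] cen [ 674.9 -149.1] rect 675.3 -148.6 size [176, 216] longang 98.4
```

View pics/l.png

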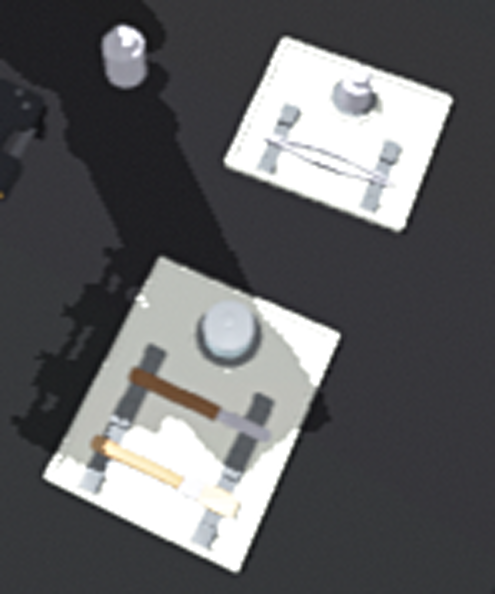

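View pics/m.png

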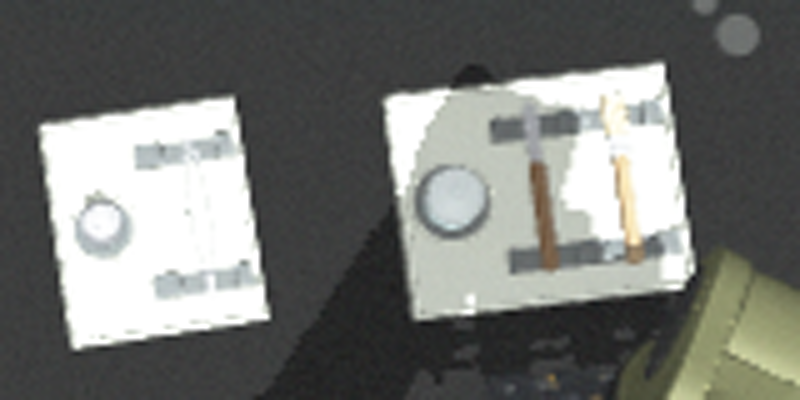

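All five things sit in their places. The scene view gives ends of spatula (133,375)–(268,437), brush (97,440)–(237,512) and forceps (265,140)–(393,186). The top view gives (531,100)–(550,268) and (610,97)–(636,260), and the forceps are faint there. I'll check these in the tray frames.

```bash
python3 - <<'E'
from h import *
T=dict(long=((674.6,-150),8.3),short=((643.8,137.4),10.2))
def loc(tr,p):
    (x,y),a=T[tr]; c,k=np.cos(np.radians(a)),np.sin(np.radians(a)); d=p[:2]*1000-[x,y]; return np.array([d[0]*c+d[1]*k,-d[0]*k+d[1]*c])
V=dict(scene=('scene1.npy',(215,185),3.3,dict(spatula=((133,375),(268,437)),brush=((97,440),(237,512)),forceps=((265,140),(393,186)),bottle=((229,325),),weight=((356,93),))),
 top=('top1.npy',(250,130),5,dict(spatula=((550,268),(531,100)),brush=((636,260),(610,97)),forceps=((208,285),(193,150)),bottle=((453,201),),weight=((103,227),))))
z=dict(spatula=.012,brush=.012,forceps=.012,bottle=.025,weight=.028)
for v,(f,o,k,d) in V.items():
    s=np.load(f,allow_pickle=True).item()
    for n,ps in d.items():
        L=[loc('short' if n in('forceps','weight') else 'long',ray(s,o[0]+u/k,o[1]+w/k,z[n])) for u,w in ps]
        e=L[-1]-L[0]; print(v,n,'mid',np.mean(L,0).round(1),'len %.0f ang %.1f'%(np.hypot(*e),np.degrees(np.arctan2(e[1],e[0]))))
E
python3 go.py
```

```text
scene spatula mid [ 4.9 -2.2] len 123 ang 0.3
scene brush mid [  4.6 -64.8] len 127 ang -1.5
scene forceps mid [  3.3 -39.4] len 124 ang 0.8
scene bottle mid [-0.3 66.8] len 0 ang 0.0
scene weight mid [ 3.3 30.4] len 0 ang 0.0
top spatula mid [ 3.4 -2.3] len 128 ang -1.5
top brush mid [  0.2 -63.9] len 125 ang 0.8
top forceps mid [ -4.  -36.3] len 103 ang -2.5
top bottle mid [-4.5 66.1] len 0 ang 0.0
top weight mid [-3.6 36.5] len 0 ang 0.0
t 39.6 p [ 477.6 -178.2  323.3] yaw 8.3 gap 35.1 F [-0.3  0.1 -0.9] q7 122
```

```bash
python3 -c "
from rig import env
print(env.job_done())"
```

```text
the job is handed in; nothing more can be done
None
```

Both kits are made up and the job is handed in at about 39.6 s of the 134 s allowed; no verdict was reported.

- **Long tray:** the bottle is in the well, the spatula in the lane beside it and the brush in the last lane.
- **Short tray:** the small steel weight is in the well and the forceps are in the lane.

**Last checks, two views, in the tray frames:**

| Thing | Scene view x, y (mm) | Top view x, y (mm) | Target y (mm) |
|---|---|---|---|
| Bottle | -0.3, 66.8 | -4.5, 66.1 | 66 |
| Spatula (mid-length) | 4.9, -2.2 | 3.4, -2.3 | 0 |
| Brush (mid-length) | 4.6, -64.8 | 0.2, -63.9 | -63 |
| Small weight | 3.3, 30.4 | -3.6, 36.5 | 38 |
| Forceps (mid-length) | 3.3, -39.4 | -4.0, -36.3 | -34 |

Target x is 0 for all of them. Everything reads inside its tolerance, and the three instruments lie within 3° of their lanes.

**Where the checks disagreed:** the two views differ by up to about 7 mm. The widest gaps are on the small weight and the forceps, whose ends were faint in the top view (103 mm read against a true 128 mm). The gripper let the weight go within 1 mm of the measured well centre.

**Bystanders:** the large weight and tin read within about 3 mm of where they started. The timer matched in the scene view; its last top-view reading was invalid because the mask caught the arm.

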